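Trip the hidden catch of the fittings chest

ROBOT

A 6-joint arm with a two-finger parallel gripper is mounted at the origin on the work surface. World frame = base frame: x ahead of the robot, y to its left, z up, the work surface at z = 0. Lengths are in mm, angles in rad, forces in N, time in s.
With the tool pointing down it reaches from about 300 to 750 mm from the base axis. Payload 8.5 kg.
Tool frame: the origin (TCP) lies between the finger pads; the fingertips stand 14 mm ahead of it and the grasp point (between the pads) lies 5 mm behind it; z points along the fingers, y is the line along which they close (so a half turn about z gives the same grasp; the last joint's range is limited). The gripper opens to 88 mm and grips with 3 to 60 N. Pads are 18 mm wide; open, the fingers measure 123 mm over their backs; the gripper's body (75 mm by 187 mm) begins 45 mm behind the grasp point.
Start: joints at [-1.444, 0.381, 1.297, -0, 1.464, -0.215], TCP at [184.345, -518.167, 216.648] pointing down, gripper open.
Joint ranges: [-3.11, 3.11], [-0.89, 2.33], [0.22, 2.48], [-1.42, 4.56], [0.17, 2.85], [-2.88, 2.88]. Speed limits (rad/s): [2.39, 2.39, 3.14, 3.14, 3.14, 3.14].

INTERFACE

Orientations are given as a unit quaternion [x, y, z, w].
In Python, from rig import manip, snapshot, camera_params gives the robot as it stands.
- The arm moves only by the shell command python3 -m crank 'ROWS'. ROWS is JSON, a list that holds one entry, the list of rows, each a list of 5 numbers: the shift along the tool's x, y, z in cm, then the turn about the tool's z in degrees, then the opening, from -1 (shut) to 1 (fully open). In form: [[[tx, ty, tz, turn, hand], ...]]. A call has 1 to 12 rows; each row is the pose to reach, as a shift and turn from the pose commanded when the call began, along the tool's axes at that moment; what a row does not reach only later rows make up. A row lasts 1/10 s, in which the tool goes at most 50 mm and 8.59 degrees, less where a joint would pass 70% of its speed; a pose out of reach is approached as far as the arm can. A call with a gripper value outside its range is refused whole. The fingers move at their own pace and stop on an object; the grip force is fixed at half the most. Time passes only in rows, so rows that repeat a pose let the fingers close. It gives the time, the measured TCP pose, the force, the opening and the grip force at its end, in the units of the state.
- manip.get_state(): the state, without advancing time (a new reading comes with each control period).
- snapshot(name): name is "scene" or "side" or "wrist"; returns the picture (400x640x3 uint8, blue, green, red); there is no depth.
- camera_params(name): a dict with "vertical_fov" (degrees; the focal length in pixels is half the picture's height over the tangent of half this angle, whatever the lens; pixels are square), "cx", "cy" (the principal point, pixels), "R" (3x3) and "t" (3): a world point X has camera coordinates R X + t; the wrist camera has in their place "tool_from_camera" (4x4, takes a point from camera to tool coordinates, whose origin is the TCP and whose axes are the flange's). Camera axes: x right, y down, z forward; pixel columns grow to the right and rows downward; lengths in mm; the calibration is good to about 2 mm. The wrist camera is an equidistant fisheye: a pixel r from the principal point sees the ray r / f radians off the axis. A picture is of the moment at which its call begins: read the wrist's pose just before it. camera_params takes no time and is no camera call.
- manip.hand_in(): hands the job in; it is judged then, once.
The state is a dict: "t": time; "joint_positions": joint angles; "qd": joint speeds; "tau": joint torques, N m; "eef_pos": TCP position; "orientation": TCP orientation; "force": force on the tool from outside, world axes, zero at the start; "moment": the same for the moment, N m; "opening": finger opening in mm; "finger_force": force on a finger pad.
Only numpy, scipy, OpenCV 4.12 (cv2) and the standard library are available. Lean on these libraries where they do the work, as an engineer would, in place of code of your own. Each camera call takes 0.05 s, during which the arm holds its last target. There are 200 camera calls.

TASK

Take the thin steel pusher (slim, straight, square handle) from the tool rack and feed its rod down through the small hole in the brass plate on top of the fittings chest, feeling for the hidden spring catch below and pressing it gently - never more than about 20 N on the chest or its catch - and keep it pressed until the tray has slid all the way out. Then hang the pusher back upright in its own hole in the rack, fully seated, leaving the other two tools, the jar and the tin where they are.

Things in the scene. Friction and masses are not known exactly. Their poses are not given: they have to be found in the camera images.
- pusher: The tool to use: straight square wooden handle, 20 x 20 mm, 75 mm tall, sides along its x and y; under it a brass ferrule 9 mm in diameter, 14 mm long (too thick for the chest's hole), then a steel rod 5 mm in diameter with a rounded tip. About 60 g. Origin: centre of the handle's underside, resting on the rack's board; z up. It may hang in any of the rack's three holes.
- pusher_tip (a point): The tip of the pusher's rod, 95 mm below the pusher's origin along its axis.
- chest: Dark wooden chest fixed to the bench, 200 mm deep (x), 260 mm wide (y), 110 mm high; the tray's front faces -x. On top a 3 mm brass plate, 26 x 44 mm, around the hole. Origin: centre of its underside. More than 22 N between pusher and chest or catch does damage. If the catch is let up before the tray is 30 mm out, a second tooth holds the tray again and the catch must be pressed anew.
- hole (a point): Centre of the hole's mouth, on top of the brass plate, 113 mm above the bench; axes as the chest's. Hole 8 mm in diameter, 1.5 mm countersink, open space below.
- catch_line (a point): A point on the hole's axis 26 mm below its mouth. Straight below, the hidden catch's flat 24 mm plunger rests 0 to 30 mm lower than this point; how much differs from chest to chest and cannot be seen. It is sprung: 4 N to start it, then 0.5 N per mm, plus up to 1.5 N of rubbing. It trips after 5 to 6 mm of travel and meets a rigid stop at 9 mm. Let up, it springs back.
- tray (a joint): How far the tray has slid out of the chest's front (towards the chest's -x), m: 0 shut, 0.05 all the way out at its stop. While the catch is held down its spring and damper drive it out at about 20 mm/s, some 2.5 s in all; it then stays out. No handle.
- tray_front (a point): Middle of the upper edge of the tray's front, 99 mm above the bench; moves with the tray.
- rack: Light wooden rack fixed to the bench: a board 56 mm (x) by 220 mm (y), 14 mm thick, its top 110 mm above the bench, on two end boards and a foot 110 mm (x) by 220 mm (y), 8 mm thick. Three holes 11 mm in diameter, 2 mm countersink, at x = 0, y = -60, 0, +60 mm, each with a tool hanging in it by the underside of its handle. Origin: centre of its underside.
- punch: Leave alone: tool in the rack with a large pear-shaped wooden handle 62 mm tall, up to 34 mm in diameter, and a thick 9 mm shaft. Origin: centre of the handle's underside.
- stub: Leave alone: tool in the rack with a pear-shaped wooden handle 50 mm tall, up to 34 mm in diameter, and a very short shaft 6 mm in diameter. Origin: centre of the handle's underside.
- varnish: Leave alone: jar of varnish, 54 mm in diameter, 120 mm tall, beyond the work. Origin: centre of its underside.
- tin: Leave alone: round steel tin, 60 mm in diameter, 55 mm tall, beyond the work. Origin: centre of its underside.
There are look-alikes about, which are no part of the job. Leave any red look-alike of the pusher alone.

How it is judged:
By the outcome, as a careful person would: the job done as asked, in the order asked, and still so for the second after the job is handed in, with the robot touching nothing.
It also fails if it takes over 62 s, if anything falls off the work surface, if the arm or the gripper's body presses on something with over 40 N, if the wrist force passes 120 N, or if a joint passes its speed limit or range.

## Working session

There is one attempt and no reset: what is moved stays moved. The work goes in short steps, Python scripts to look and compute and a shell command to move; the robot and the scene stay as the last step left them, time stands still between calls to the robot, and variables do not carry over. Pictures are saved under pics/ and viewed, at most 10 in all, crops included, and the job is handed in when it is done.

```bash
ls; mkdir -p pics; python3 - <<'E'
from rig import manip, snapshot, camera_params
import cv2,numpy as np
s=manip.get_state();print(s)
for n in("scene","side","wrist"):
    im=snapshot(n);cv2.imwrite(f"pics/{n}0.png",im);print(n,camera_params(n))
E
```

```text
pics
{'t': 0.0, 'joint_positions': array([-1.44428292e+00,  3.81197103e-01,  1.29824114e+00,  1.54209988e-05,
        1.46362499e+00, -2.15299915e-01]), 'qd': array([ 7.13104684e-04,  1.97531663e-05,  9.52134580e-04,  1.44424011e-03,
       -1.33337271e-03,  8.43010545e-05]), 'tau': array([ 1.07008705e-04, -4.37933600e+01, -2.24555790e+01,  7.13267131e-02,
        3.52219830e-02, -8.18602052e-05]), 'eef_pos': array([ 184.31937259, -517.86387452,  216.0438265 ]), 'orientation': array([ 9.85430845e-01,  1.70075007e-01,  4.02894386e-05, -7.34228612e-04]), 'force': array([-0.18754336,  0.38670936, -0.3892032 ]), 'moment': array([ 0.03924561, -0.01599479, -0.04176259]), 'finger_force': 0.0, 'opening': 87.90524183603121}
scene {'vertical_fov': 44.58788810290816, 'cx': 311.5323560315368, 'cy': 203.4897747509495, 'R': array([[-0.31297625,  0.94966933, -0.01319227],
       [ 0.76539156,  0.24397231, -0.59552772],
       [-0.56233586, -0.19648328, -0.80322643]]), 't': array([ 181.1779252 , -387.68167971, 1249.23567316])}
side {'vertical_fov': 57.134430002044674, 'cx': 310.1449422258458, 'cy': 200.6224260948266, 'R': array([[-0.87058289, -0.49198243, -0.00622183],
       [-0.31389354,  0.56509633, -0.76297902],
       [ 0.3788882 , -0.6622835 , -0.6463933 ]]), 't': array([499.30949606, 236.27454916, 517.76346829])}
wrist {'vertical_fov': 65.70646984690485, 'cx': 323.69305573607477, 'cy': 200.95237452016238, 'tool_from_camera': array([[ 3.43854418e-04, -9.65814071e-01, -2.59235533e-01,
         6.73123296e+01],
       [ 9.99999376e-01,  6.07579247e-04, -9.37195532e-04,
         1.12671746e+00],
       [ 1.06266276e-03, -2.59235049e-01,  9.65813678e-01,
        -1.67640637e+02],
       [ 0.00000000e+00,  0.00000000e+00,  0.00000000e+00,
         1.00000000e+00]])}
```

View pics/scene0.png

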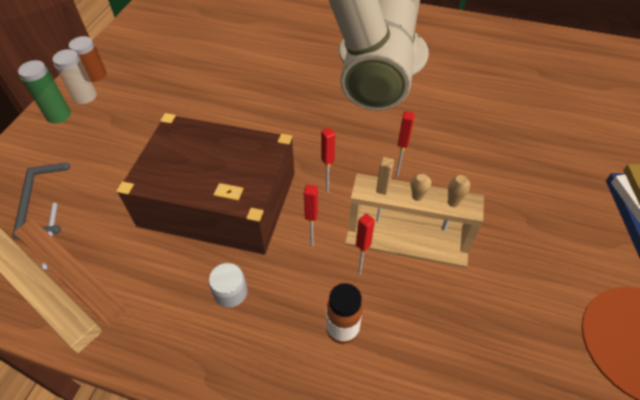

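View pics/side0.png

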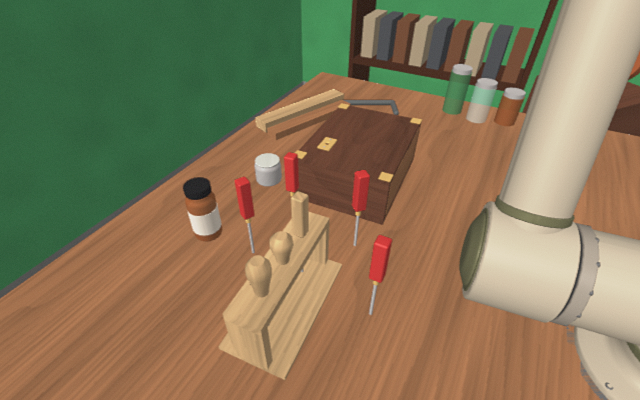

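The scene view shows the pusher (square handle) at about (385,175) in the rack's end hole nearest the chest, and the brass plate at (229,191). Four red look-alikes stand around them. The side view has the pusher at (300,215) and the plate at (327,144).

```bash
cat > h.py <<'E'
import numpy as np,cv2
from rig import manip, snapshot, camera_params
from scipy.spatial.transform import Rotation as Ro
def ray(n,px,st=None):
    c=camera_params(n);f=200/np.tan(np.radians(c['vertical_fov']/2))
    d=np.array([px[0]-c['cx'],px[1]-c['cy']])/f
    if n=='wrist':
        r=np.linalg.norm(d);v=np.r_[d/max(r,1e-9)*np.sin(r),np.cos(r)]
        T=c['tool_from_camera'];R=Ro.from_quat(st['orientation']).as_matrix()
        return R@T[:3,3]+st['eef_pos'],R@T[:3,:3]@v
    v=np.r_[d,1];R=np.array(c['R']);return -R.T@c['t'],R.T@v/np.linalg.norm(v)
def plane(n,px,z,st=None):
    o,d=ray(n,px,st);return o+d*(z-o[2])/d[2]
def tri(*rays):
    A=0;b=0
    for o,d in rays:
        P=np.eye(3)-np.outer(d,d);A=A+P;b=b+P@o
    X=np.linalg.solve(A,b);return X,[np.linalg.norm((np.eye(3)-np.outer(d,d))@(X-o)) for o,d in rays]
def brass(im):
    hsv=cv2.cvtColor(im,cv2.COLOR_BGR2HSV)
    m=cv2.inRange(hsv,(17,110,170),(32,255,255))
    n,l,s,c=cv2.connectedComponentsWithStats(m)
    return [(c[i].round(1),s[i,4]) for i in range(1,n) if s[i,4]>25]
E
python3 - <<'E'
from h import *
for n in("scene","side"):
    im=cv2.imread(f"pics/{n}0.png")
    for c,a in brass(im): print(n,c,a,plane(n,c,113 if a else 110).round(1))
a=cv2.imread("pics/scene0.png")[145:275,335:495];b=cv2.imread("pics/side0.png")[180:380,215:345]
cv2.imwrite("pics/c1.png",np.hstack([cv2.resize(a,None,fx=3,fy=3,interpolation=2)[:390],cv2.resize(b,None,fx=2.,fy=2,interpolation=2)[:390]]))
E
```

```text
scene [167.6 117.6] 96 [ 479.5 -327.3  113. ]
scene [284.7 138.5] 101 [463.6 -89.4 113. ]
scene [387.8 161.8] 47 [462.2 107.6 113. ]
scene [424.6 181. ] 97 [486.3 178.5 113. ]
scene [414.9 200. ] 2024 [532.4 170.5 113. ]
scene [463.2 182.1] 75 [468.6 242.6 113. ]
scene [124.6 187.4] 131 [ 658.3 -315.3  113. ]
scene [228.2 191.1] 302 [ 610.9 -139.4  113. ]
scene [367.1 209. ] 86 [575.2  98.2 113. ]
scene [254.7 214. ] 148 [642.  -77.3 113. ]
scene [417.  238.9] 2557 [608.2 188.7 113. ]
scene [  2.7 234.3] 26 [ 804.8 -454.1  113. ]
scene [351.  237.2] 50 [637.2  87.5 113. ]
scene [ 11.6 245.2] 36 [ 817.7 -426.3  113. ]
scene [ 44.5 300.5] 2240 [ 883.1 -315.4  113. ]
side [343.  105.8] 42 [ 656.6 -312.   113. ]
side [415.6 120.4] 52 [ 478.8 -324.7  113. ]
side [326.5 143.4] 150 [ 611.2 -137.6  113. ]
side [300.6 153.8] 57 [638.5 -77.3 113. ]
side [385.4 176.4] 100 [462.7 -87.7 113. ]
```

View pics/c1.png

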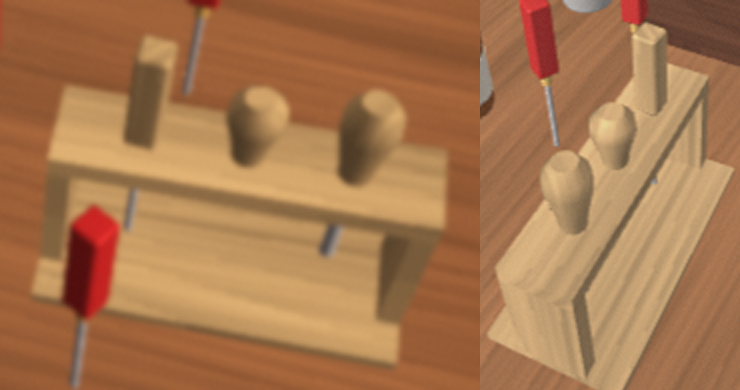

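The crop shows the pusher upright in the rack's chest-side hole, with its top at about scene (388,160.7) and side (300,198). The stub is in the middle hole and the punch in the far one. The board corners are clear.

```bash
python3 - <<'E'
from h import *
for p in[(356.7,174.3),(484,195),(351,199),(481.7,221)]:print(plane('scene',p,110).round(1))
print(plane('scene',(388,160.7),185),plane('side',(300,198),185),tri(ray('scene',(388,160.7)),ray('side',(300,198))))
s=[(479.5,-327.3),(463.6,-89.4),(658.3,-315.3),(642,-77.3)]
for a,b in((0,1),(2,3)):
  d=np.subtract(s[b],s[a]);print('chest yaw',np.degrees(np.arctan2(-d[0],d[1])))
st=manip.get_state();print(Ro.from_quat(st['orientation']).as_matrix().round(3))
# red handles tops
for n in('scene','side'):
  im=cv2.imread(f'pics/{n}0.png').astype(int);m=((im[...,2]>120)&(im[...,1]<50)&(im[...,0]<50)).astype('uint8')
  k,l,ss,c=cv2.connectedComponentsWithStats(m)
  for i in range(1,k):
    if ss[i,4]>100:print(n,c[i],ss[i],plane(n,c[i],110).round())
E
```

```text
[504.9  61.5 110. ]
[483.7 280.6 110. ]
[560.9  66.5 110. ]
[539.5 283.1 110. ]
[524.36334225 113.91411243 185.        ] [523.27948101 115.76756532 185.        ] (array([523.85060998, 114.17953744, 183.98858266]), [np.float64(0.45024766538984223), np.float64(0.4502476653897974)])
chest yaw 3.8236656911664686
chest yaw 3.9179206249478193
[[ 0.942  0.335 -0.   ]
 [ 0.335 -0.942  0.001]
 [ 0.    -0.001 -1.   ]]
scene [408.13461538 124.35897436] [403 112  11  35 156] [354. 123. 110.]
scene [328.90875912 145.41970803] [322 129  13  35 274] [453.  -6. 110.]
scene [310.82432432 201.55135135] [304 186  13  34 370] [587.   3. 110.]
scene [366.96442688 229.71146245] [359 215  14  36 253] [613. 108. 110.]
side [295.42307692 172.88461538] [293 155   5  37 130] [616. -20. 110.]
side [363.01123596 194.5       ] [358 178  11  33 178] [479. -22. 110.]
side [246.87328767 200.40753425] [241 183  13  36 292] [647.  89. 110.]
```

```bash
python3 -m crank '[[[0,0,-5,-8,1],[10,-5,-8.4,-16,1],[20,-9,-8.4,-24,1],[30,-13.5,-8.4,-32,1],[40,-18,-8.4,-40,1],[51.2,-23,-8.4,-48,1],[51.2,-23,-8.4,-56,1],[51.2,-23,-8.4,-64,1],[51.2,-23,-8.4,-72,1],[51.2,-23,-8.4,-75.9,1],[51.2,-23,-8.4,-75.9,1],[51.2,-23,-8.4,-75.9,1]]]'
python3 - <<'E'
from h import *
st=manip.get_state();im=snapshot('wrist');cv2.imwrite('pics/w1.png',im)
print(st['eef_pos'],Ro.from_quat(st['orientation']).as_matrix().round(3),st['joint_positions'],st['force'])
for c,a in brass(im):print(c,a,plane('wrist',c,113,st).round(1))
E
```

```text
t: 1.35
eef_pos: [580.6, -137.7, 300.2]
orientation: [0.672, 0.74, -0.0, -0.0]
force: [0.4, -1.1, 0.2]
opening: 88.5
finger_force: 0.0
[ 580.63743723 -137.72468329  300.17367743] [[-0.096  0.995 -0.   ]
 [ 0.995  0.096  0.   ]
 [ 0.    -0.    -1.   ]] [-4.31045363e-01  4.27210288e-01  9.85750434e-01 -9.13427092e-05
  1.72898893e+00 -5.26970619e-01] [ 0.35193559 -1.1481224   0.1792092 ]
[278.9  12.6] 505 [511.5  51.9 113. ]
[332.9  16. ] 392 [574.  52. 113.]
[229.4 129.7] 330 [466.3 -91.5 113. ]
[381.7 132.7] 358 [643.1 -79.5 113. ]
[350.  181.5] 761 [ 612.9 -140.4  113. ]
[483.1 267.3] 85 [ 818.7 -242.   113. ]
[135.3 282.6] 194 [ 311.2 -322.6  113. ]
[512.5 284.1] 154 [ 884.4 -270.   113. ]
[239.8 310.1] 36 [ 481.8 -337.2  113. ]
[458.4 328.7] 1104 [ 811.5 -350.3  113. ]
[366.6 313.5] 91 [ 659.6 -322.5  113. ]
[474.2 393.4] 38 [ 909.1 -519.9  113. ]
```

View pics/w1.png

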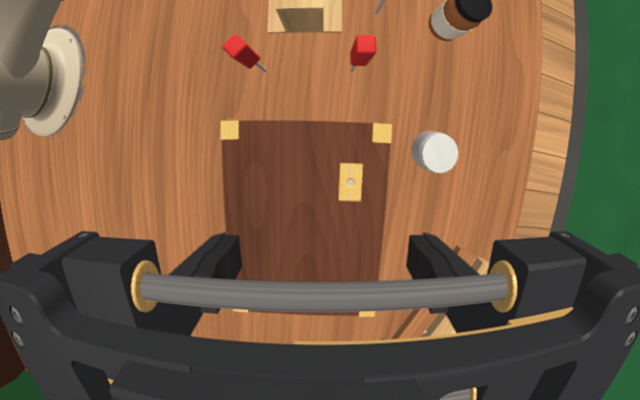

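The wrist view has the plate at (350,181.5) with its hole central, and all three views agree on about (612,-139). Next I look at the pusher from close above.

```bash
python3 -m crank '[[[5,-0.7,0,0,1],[10,-1.4,0,0,1],[15,-2.1,0,0,1],[20,-2.8,0,0,1],[23.2,-3.2,0,0,1],[23.2,-3.2,0,0,1],[23.2,-3.2,0,0,1],[23.2,-3.2,0,0,1]]]'
python3 - <<'E'
from h import *
st=manip.get_state();im=snapshot('wrist');cv2.imwrite('pics/w2.png',im);np.save('st2.npy',st,allow_pickle=True)
cv2.imwrite('pics/w2c.png',cv2.resize(im[60:260,220:440],None,fx=3,fy=3,interpolation=cv2.INTER_CUBIC)[:600])
print(st['eef_pos'])
E
```

```text
t: 2.2
eef_pos: [525.7, 87.3, 300.0]
orientation: [0.673, 0.74, -0.0, -0.0]
force: [0.1, -0.5, 1.3]
opening: 88.2
finger_force: 0.0
[525.7480543   87.27718099 300.03459202]
```

View pics/w2c.png

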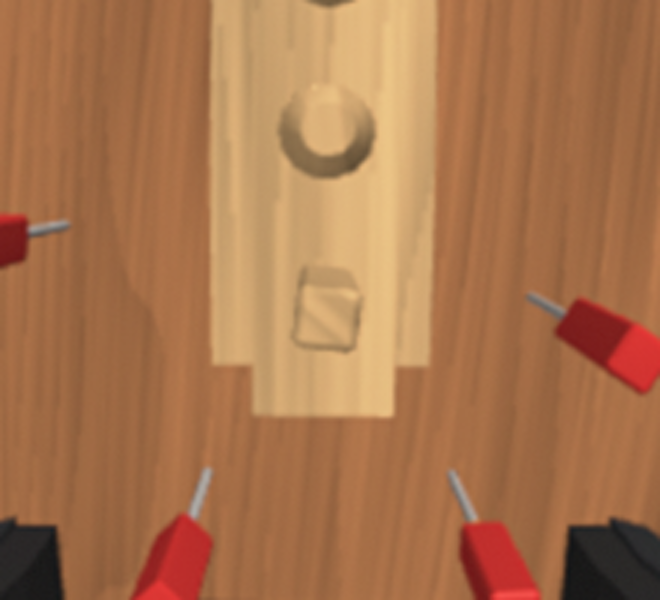

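The crop has the handle top with corners (302,283), (360,290), (355,350), (295,345), turned about 6° clockwise relative to the rack. The stub is at (328,130).

```bash
python3 - <<'E'
from h import *
st=np.load('st2.npy',allow_pickle=True).item()
f=lambda p,z:plane('wrist',(p[0]/3+220,p[1]/3+60),z,st)[:2]
C=np.array([f(p,185) for p in[(302,283),(360,290),(355,350),(295,345)]]);print(C.round(1),C.mean(0))
for a,b in((0,1),(3,2)):d=C[b]-C[a];print(np.degrees(np.arctan2(d[1],d[0])),np.linalg.norm(d))
for a,b in((3,0),(2,1)):d=C[b]-C[a];print(np.degrees(np.arctan2(-d[0],d[1])))
print('board corners',f((254,415),110),f((392,416),110))
R=Ro.from_quat(st['orientation']).as_matrix();p=C.mean(0)
print('to go tool', R.T@np.array([*(p-st['eef_pos'][:2]),0]))
# base of handle hidden; red tools
for n,px in(('R',(640,365)),('L',(205,530))):print(n,f(px,170))
E
```

```text
[[520.8 121. ]
 [538.7 120.6]
 [539.1 101.9]
 [520.5 101.6]] [529.78184418 111.28618891]
-1.3863963821971264 17.84566406040617
0.6442832327825933 18.6148760212676
-1.0634329383285857
1.2630053957378524
board corners [506.73229619  58.41617302] [561.51235753  63.22782438]
to go tool [ 2.35207975e+01  6.28298905e+00 -7.38676668e-03]
R [637.79514098 104.294407  ]
L [495.32279266  31.73271681]
```

```bash
python3 -m crank '[[[1.2,0.3,0,3,1],[2.35,0.63,2,5.5,1],[2.35,0.63,5,5.5,1],[2.35,0.63,8,5.5,1],[2.35,0.63,8,5.5,1],[2.35,0.63,8,5.5,1]]]'
python3 - <<'E'
from h import *
st=manip.get_state();im=snapshot('wrist');np.save('st3.npy',st,allow_pickle=True)
cv2.imwrite('pics/w3c.png',cv2.resize(im[120:300,220:440],None,fx=3,fy=3,interpolation=cv2.INTER_CUBIC))
print(st['eef_pos'])
E
```

```text
t: 2.85
eef_pos: [530.0, 111.5, 221.0]
orientation: [0.708, 0.707, 0.0, 0.0]
force: [0.3, -0.8, -0.4]
opening: 88.0
finger_force: 0.0
[530.00521099 111.49918436 220.99316108]
```

View pics/w3c.png

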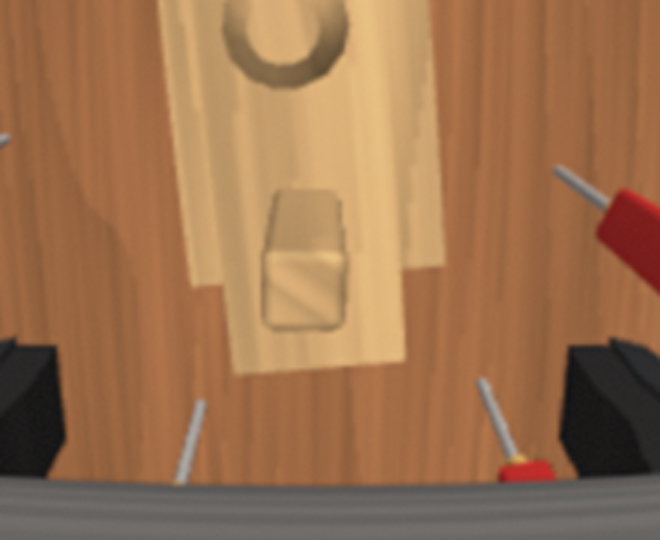

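Handle top now centred at crop (304,291), about 1.8 mm toward -x and 1 mm toward +y of the tool. The handle is aligned. I correct for this, descend and close.

```bash
python3 -m crank '[[[0.1,-0.18,1,0,1],[0.1,-0.18,3,0,1],[0.1,-0.18,5,0,1],[0.1,-0.18,7.1,0,1],[0.1,-0.18,7.1,0,1],[0.1,-0.18,7.1,0,1]]]' && python3 -m crank '[[[0,0,0,0,-0.3],[0,0,0,0,-0.5],[0,0,0,0,-0.6],[0,0,0,0,-0.7],[0,0,0,0,-1],[0,0,0,0,-1],[0,0,0,0,-1],[0,0,0,0,-1]]]'
```

```text
t: 3.5
eef_pos: [528.0, 113.3, 150.1]
orientation: [0.707, 0.707, 0.0, 0.0]
force: [-0.2, 0.7, 0.5]
opening: 87.8
finger_force: 0.0
t: 4.3
eef_pos: [527.7, 113.3, 149.3]
orientation: [0.707, 0.707, -0.0, -0.0]
force: [-0.1, -0.1, 0.5]
opening: 26.5
finger_force: 0.0
```

```bash
python3 -m crank '[[[0,0,0,0,-1],[0,0,0,0,-1],[0,0,0,0,-1],[0,0,0,0,-1]]]'
```

```text
t: 4.7
eef_pos: [527.7, 113.3, 149.3]
orientation: [0.707, 0.707, -0.0, -0.0]
force: [0.3, 0.5, 0.1]
opening: 19.5
finger_force: 29.9
```

```bash
python3 -m crank '[[[0,0,-1,0,-1],[0,0,-2,0,-1],[0,0,-4,0,-1],[0,0,-6,0,-1],[0,0,-8,0,-1],[0,0,-10.5,0,-1],[0,0,-13,0,-1],[0,0,-16,0,-1],[0,0,-18,0,-1],[0,0,-18,0,-1],[0,0,-18,0,-1]]]'
python3 - <<'E'
from h import *
st=manip.get_state();print(st['eef_pos'],st['opening'],st['force'])
d=np.array([611.5,-139,0])-st['eef_pos'];print(Ro.from_quat(st['orientation']).inv().apply(d).round(1), st['joint_positions'])
E
```

```text
t: 5.8
eef_pos: [527.4, 113.3, 329.1]
orientation: [0.707, 0.707, -0.0, 0.0]
force: [-0.1, -0.3, -2.1]
opening: 19.4
finger_force: 29.9
[527.4339083  113.31486648 329.06764318] 19.41343120113285 [-0.05509401 -0.25510274 -2.11049904]
[-252.3   84.1  329.1] [-7.93164205e-03  3.08672638e-01  1.08774030e+00 -1.98651286e-05
  1.74517829e+00 -7.61934217e-03]
```

```bash
python3 -m crank '[[[-3,1,0,0,-1],[-7,2.3,0,0,-1],[-11,3.7,0,0,-1],[-15,5,0,0,-1],[-19,6.3,0,0,-1],[-22.5,7.5,1,0,-1],[-25,8.4,3,0,-1],[-25.2,8.4,5,0,-1],[-25.2,8.4,6.2,0,-1],[-25.2,8.4,6.2,0,-1],[-25.2,8.4,6.2,0,-1],[-25.2,8.4,6.2,0,-1]]]'
python3 - <<'E'
from h import *
st=manip.get_state();print(st['eef_pos'],st['force']);np.save('st4.npy',st,allow_pickle=True)
O=[]
for n,(x,y,w,h,k) in dict(wrist=(270,170,120,130,3),scene=(190,150,80,80,5),side=(290,90,80,80,5)).items():
    im=snapshot(n);cv2.imwrite(f'pics/{n}4.png',im);c=cv2.resize(im[y:y+h,x:x+w],None,fx=k,fy=k,interpolation=cv2.INTER_CUBIC)
    O.append(cv2.copyMakeBorder(c,0,400-c.shape[0],0,0,0))
O=np.hstack(O);print(O.shape);O=O[:, -800:] if O.shape[1]<=800 else O;cv2.imwrite('pics/c4.png',cv2.resize(O,(760,int(O.shape[0]*760/O.shape[1]))))
E
```

```text
t: 7.0
eef_pos: [611.7, -138.5, 268.0]
orientation: [0.707, 0.707, 0.0, 0.0]
force: [0.1, -0.7, -1.0]
opening: 19.7
finger_force: 29.9
[ 611.72494629 -138.52484995  267.9744219 ] [ 0.13072451 -0.74082249 -0.99709518]
(400, 1160, 3)
```

View pics/c4.png

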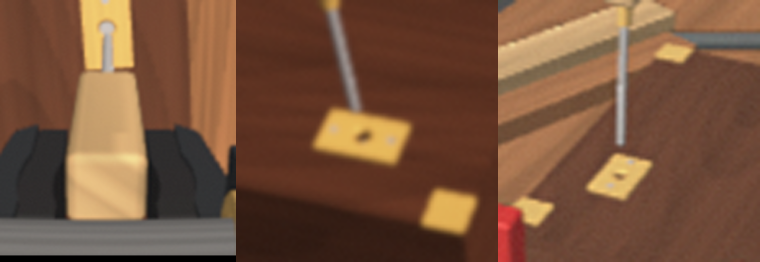

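In the composite, the rod tip is at scene (226.9,183.9) and side (327.5,134.3). The dark hole is at scene (229.1,191.5) and side (326.9,143.7), and the pusher is gripped straight.

```bash
python3 - <<'E'
from h import *
t=tri(ray('scene',(226.9,183.9)),ray('side',(327.5,134.3)));h=tri(ray('scene',(229.1,191.5)),ray('side',(326.9,143.7)))
print(t,h,h[0]-t[0]);zt=268-134.3
a=plane('scene',(226.9,183.9),zt);b=plane('side',(327.5,134.3),zt);c=plane('scene',(229.1,191.5),113);d=plane('side',(326.9,143.7),113)
print(a,b,c,d,c-a,d-b)
for n in('scene','side'):
  im=cv2.imread(f'pics/{n}4.png');print([x for x in brass(im) if 120<x[0][1]<200][:6])
E
```

```text
(array([ 610.64221041, -138.88749945,  133.58558067]), [np.float64(0.6510332338431821), np.float64(0.6510332338432028)]) (array([ 610.58452567, -138.04329264,  112.13724763]), [np.float64(0.09854297641209077), np.float64(0.09854297641211773)]) [ -0.05768474   0.8442068  -21.44833303]
[ 611.30252513 -138.22748748  133.7       ] [ 610.56713271 -139.74905337  133.7       ] [ 611.24969871 -137.55365739  113.        ] [ 609.94996277 -136.93372296  113.        ] [ -0.05282642   0.67383009 -20.7       ] [ -0.61716994   2.81533041 -20.7       ]
[(array([219.7, 140.7]), np.int32(29)), (array([284.7, 138.4]), np.int32(104)), (array([413.6, 198.9]), np.int32(2276)), (array([424.7, 181.1]), np.int32(111)), (array([463.3, 182.8]), np.int32(85)), (array([124.7, 187.3]), np.int32(132))]
[(array([415.6, 120.4]), np.int32(52)), (array([326.5, 143.4]), np.int32(149)), (array([300.6, 153.7]), np.int32(58)), (array([385.4, 176.4]), np.int32(100))]
```

```bash
python3 -m crank '[[[0.1,-0.02,0.5,0,-1],[0.1,-0.02,1,0,-1],[0.1,-0.02,1.5,0,-1],[0.1,-0.02,1.7,0,-1],[0.1,-0.02,1.7,0,-1],[0.1,-0.02,1.7,0,-1]]]'
python3 - <<'E'
from h import *
st=manip.get_state();print(st['eef_pos'],st['force'])
O=[]
for n,(x,y) in dict(scene=(209,166),side=(307,114)).items():
    im=snapshot(n);cv2.imwrite(f'pics/{n}5.png',im);O.append(cv2.resize(im[y:y+40,x:x+40],None,fx=10,fy=10,interpolation=cv2.INTER_CUBIC))
cv2.imwrite('pics/c5.png',np.hstack(O))
E
```

```text
t: 7.75
eef_pos: [611.4, -137.7, 250.4]
orientation: [0.707, 0.707, 0.0, 0.0]
force: [0.5, -0.4, -1.3]
opening: 19.2
finger_force: 29.9
[ 611.44580139 -137.73248227  250.38384378] [ 0.47261562 -0.36952238 -1.30281304]
```

View pics/c5.png

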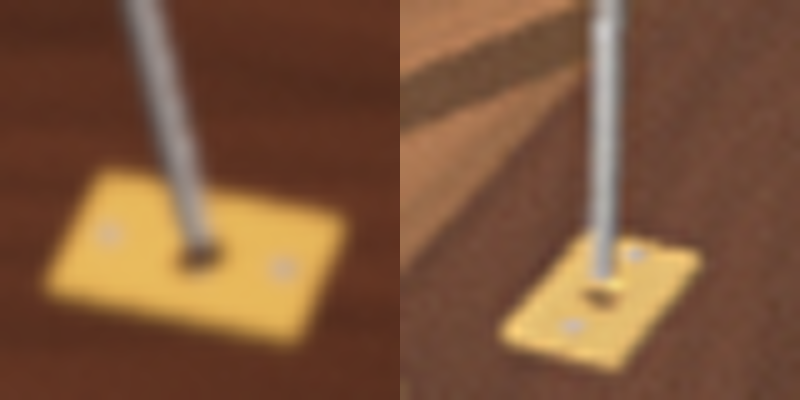

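The tip is just above the hole: scene tip (229.4,190.5) against hole centre (228.9,191.4), side tip (327.4,142) against hole (327.4,143).

```bash
python3 - <<'E'
from h import *
z=116.1
a=plane('scene',(229.4,190.5),z);b=plane('side',(327.4,142),z);c=plane('scene',(228.9,191.4),113);d=plane('side',(327.45,143),113)
print(c-a,d-b)
t=tri(ray('scene',(229.4,190.5)),ray('side',(327.4,142)))[0];h=tri(ray('scene',(228.9,191.4)),ray('side',(327.45,143)))[0];print(t,h)
E
```

```text
[-0.01689642 -1.45103972 -3.1       ] [ 0.36320457 -1.08951841 -3.1       ]
[ 610.06822558 -137.62248407  115.83415608] [ 610.32703216 -138.82102462  112.87519649]
```

```bash
python3 -m crank '[[[-0.06,0.02,0,0,-1],[-0.06,0.02,0.1,0,-1],[-0.06,0.02,0.2,0,-1],[-0.06,0.02,0.3,0,-1],[-0.06,0.02,0.4,0,-1],[-0.06,0.02,0.5,0,-1]]]'
```

```text
t: 8.45
eef_pos: [611.6, -138.3, 245.2]
orientation: [0.707, 0.707, -0.0, -0.0]
force: [-0.1, -0.4, -0.5]
opening: 19.7
finger_force: 29.9
```

```bash
python3 -m crank '[[[0,0,0.1,0,-1],[0,0,0.2,0,-1],[0,0,0.3,0,-1]]]'
```

```text
t: 8.75
eef_pos: [611.6, -138.3, 242.2]
orientation: [0.707, 0.707, 0.0, -0.0]
force: [0.1, 0.9, -0.6]
opening: 19.4
finger_force: 29.9
```

The rod is in the hole with no contact force. Next I approach the catch's upper limit.

```bash
python3 -m crank '[[[0,0,0.2,0,-1],[0,0,0.4,0,-1],[0,0,0.6,0,-1],[0,0,0.8,0,-1],[0,0,1,0,-1]]]'
```

```text
t: 9.25
eef_pos: [611.6, -138.3, 232.1]
orientation: [0.707, 0.707, -0.0, -0.0]
force: [-0.2, 0.3, -1.0]
opening: 19.6
finger_force: 29.9
```

```bash
python3 -m crank '[[[0,0,0.2,0,-1],[0,0,0.4,0,-1],[0,0,0.6,0,-1],[0,0,0.8,0,-1],[0,0,0.8,0,-1]]]'
```

```text
t: 9.75
eef_pos: [611.5, -138.3, 224.0]
orientation: [0.707, 0.707, -0.0, -0.0]
force: [0.4, 0.8, -0.1]
opening: 19.4
finger_force: 29.9
```

```bash
python3 -m crank '[[[0,0,0.1,0,-1],[0,0,0.2,0,-1],[0,0,0.3,0,-1],[0,0,0.3,0,-1]]]'
```

```text
t: 10.15
eef_pos: [611.5, -138.3, 221.2]
orientation: [0.707, 0.707, -0.0, -0.0]
force: [0.3, 0.5, -0.6]
opening: 19.6
finger_force: 29.9
```

```bash
python3 -m crank '[[[0,0,0.1,0,-1],[0,0,0.2,0,-1],[0,0,0.3,0,-1],[0,0,0.3,0,-1]]]'
```

```text
t: 10.55
eef_pos: [611.5, -138.3, 218.1]
orientation: [0.707, 0.707, -0.0, -0.0]
force: [-0.1, 0.1, -1.0]
opening: 20.0
finger_force: 29.9
```

```bash
python3 -m crank '[[[0,0,0.1,0,-1],[0,0,0.2,0,-1],[0,0,0.3,0,-1],[0,0,0.3,0,-1]]]'
```

```text
t: 10.95
eef_pos: [611.6, -138.3, 215.2]
orientation: [0.707, 0.707, 0.0, -0.0]
force: [-1.7, -0.2, -0.6]
opening: 20.0
finger_force: 29.9
```

```bash
python3 -m crank '[[[0,0,0.1,0,-1],[0,0,0.2,0,-1],[0,0,0.2,0,-1]]]'
```

```text
t: 11.25
eef_pos: [611.9, -138.4, 214.5]
orientation: [0.707, 0.707, 0.0, 0.001]
force: [-0.3, 0.8, 6.2]
opening: 19.7
finger_force: 30.0
```

Contact at about 6 N. I continue in small steps.

```bash
python3 -m crank '[[[0,0,0.1,0,-1],[0,0,0.2,0,-1],[0,0,0.2,0,-1]]]'
```

```text
t: 11.55
eef_pos: [611.9, -138.5, 212.8]
orientation: [0.707, 0.707, 0.0, 0.001]
force: [-0.2, -0.6, 7.7]
opening: 19.8
finger_force: 30.0
```

```bash
python3 -m crank '[[[0,0,0.1,0,-1],[0,0,0.1,0,-1]]]'
```

```text
t: 11.75
eef_pos: [612.0, -138.5, 211.9]
orientation: [0.707, 0.707, 0.0, 0.001]
force: [-1.5, 0.5, 8.6]
opening: 19.7
finger_force: 30.0
```

```bash
python3 -m crank '[[[0,0,0.1,0,-1],[0,0,0.2,0,-1],[0,0,0.2,0,-1]]]'
```

```text
t: 12.05
eef_pos: [611.9, -138.5, 209.8]
orientation: [0.707, 0.707, 0.0, 0.001]
force: [-1.3, 0.5, 4.6]
opening: 19.6
finger_force: 30.0
```

```bash
python3 -m crank '[[[0,0,0.1,0,-1],[0,0,0.1,0,-1]]]'
```

```text
t: 12.25
eef_pos: [611.9, -138.4, 208.4]
orientation: [0.707, 0.707, 0.0, 0.001]
force: [-0.6, 1.0, 5.9]
opening: 19.8
finger_force: 30.0
```

```bash
python3 - <<'E'
from h import *
a=cv2.imread('pics/side0.png');b=snapshot('side');c=snapshot('scene')
cv2.imwrite('pics/side6.png',b);cv2.imwrite('pics/scene6.png',c)
for n,i,(x,y,w,h) in(('side',b,(320,90,120,140)),('scene',c,(130,100,170,60))):
    o=cv2.imread(f'pics/{n}4.png')[y:y+h,x:x+w];d=cv2.absdiff(o,i[y:y+h,x:x+w]).max(2)>30;print(n,d.sum(),np.argwhere(d).mean(0)[::-1]+[x,y] if d.any() else '')
print(manip.get_state()['force'])
E
```

```text
side 744 [369.41666667 145.08736559]
scene 3417 [189.02282704 128.30523851]
[-1.07046695 -0.1195694   6.43231791]
```

The force drop suggests the catch tripped. I hold and look.

```bash
python3 -m crank '[[[0,0,0,0,-1],[0,0,0,0,-1],[0,0,0,0,-1],[0,0,0,0,-1],[0,0,0,0,-1],[0,0,0,0,-1],[0,0,0,0,-1],[0,0,0,0,-1],[0,0,0,0,-1],[0,0,0,0,-1],[0,0,0,0,-1],[0,0,0,0,-1]]]'; python3 -m crank '[[[0,0,0,0,-1],[0,0,0,0,-1],[0,0,0,0,-1],[0,0,0,0,-1],[0,0,0,0,-1],[0,0,0,0,-1],[0,0,0,0,-1],[0,0,0,0,-1],[0,0,0,0,-1],[0,0,0,0,-1],[0,0,0,0,-1],[0,0,0,0,-1]]]'
python3 - <<'E'
from h import *
b=snapshot('side');c=snapshot('scene');cv2.imwrite('pics/side7.png',b)
cv2.imwrite('pics/c7.png',np.hstack([cv2.resize(b[80:230,280:430],(390,390)),cv2.resize(c[80:230,120:300],(400,390))]))
E
```

```text
t: 13.55
eef_pos: [611.9, -138.4, 208.5]
orientation: [0.707, 0.707, 0.0, 0.001]
force: [-1.1, 0.2, 6.6]
opening: 19.7
finger_force: 30.0
t: 14.75
eef_pos: [611.9, -138.4, 208.5]
orientation: [0.707, 0.707, 0.0, 0.001]
force: [-0.5, -0.1, 6.3]
opening: 19.4
finger_force: 30.0
```

View pics/c7.png

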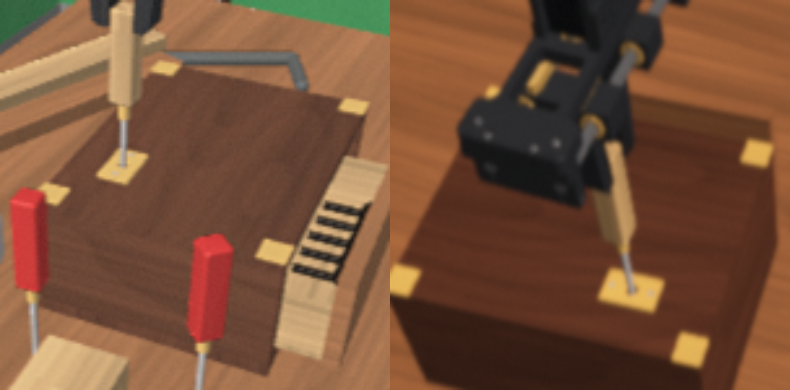

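The side view shows the tray well out, with its outer edge at crop (385,165) to (325,290). I hold a little longer and confirm it has stopped.

```bash
python3 -m crank '[[[0,0,0,0,-1],[0,0,0,0,-1],[0,0,0,0,-1],[0,0,0,0,-1],[0,0,0,0,-1],[0,0,0,0,-1],[0,0,0,0,-1],[0,0,0,0,-1],[0,0,0,0,-1],[0,0,0,0,-1]]]'
python3 - <<'E'
from h import *
b=snapshot('side');o=cv2.imread('pics/side7.png')
print('moved px',(cv2.absdiff(b,o)[130:240,380:440].max(2)>25).sum())
cv2.imwrite('pics/side8.png',b)
# chest front plane: brass corners; signed distance of tray edge points at z=99
A=np.array([[480,-326],[463.3,-88.5]]);n=np.array([-np.cos(np.radians(3.9)),-np.sin(np.radians(3.9))])
for p in((385,165),(325,290)):
    X=plane('side',(p[0]/2.6+280,p[1]/2.6+80),99);print(X.round(1),'beyond corner centres',n@(X[:2]-A[1]))
X=plane('side',(264+16-16+0,0),110)
st=manip.get_state();print(st['force'],st['eef_pos'])
E
```

```text
t: 15.85
eef_pos: [611.9, -138.4, 208.5]
orientation: [0.707, 0.707, 0.0, 0.001]
force: [0.2, 0.9, 6.9]
opening: 19.5
finger_force: 30.0
moved px 0
[ 430.  -263.5   99. ] beyond corner centres 45.16795087458071
[420.5 -80.   99. ] beyond corner centres 42.14474201185275
[-0.17139756 -0.24495116  6.71185096] [ 611.87857364 -138.43966622  208.49686216]
```

```bash
python3 - <<'E'
from h import *
c=camera_params('side');f=200/np.tan(np.radians(c['vertical_fov']/2));R=np.array(c['R'])
a=np.radians(3.9);ex=np.array([np.cos(a),np.sin(a)]);ey=np.array([-ex[1],ex[0]])
C=np.mean([(479.5,-326),(463.5,-88.5),(657.5,-314),(640.5,-77.3)],0);print(C)
o=cv2.imread('pics/side0.png');b=cv2.imread('pics/side8.png')
for y in(-40,0,40,70):
  print(y)
  for im in(o,b):
    v=[]
    for x in range(-90,-176,-5):
      P=R@np.r_[C+ex*x+ey*y,99]+c['t'];v.append(int(im[int(round(f*P[1]/P[2]+c['cy'])),int(round(f*P[0]/P[2]+c['cx']))].mean()))
    print(v)
E
```

```text
[ 560.25 -201.45]
-40
[68, 66, 71, 80, 67, 123, 123, 117, 126, 125, 114, 108, 114, 113, 113, 114, 113, 107]
[69, 64, 141, 147, 158, 147, 154, 148, 155, 143, 123, 123, 107, 109, 117, 119, 118, 109]
0
[73, 69, 74, 78, 77, 72, 121, 122, 125, 122, 122, 117, 117, 109, 111, 115, 110, 109]
[72, 71, 139, 175, 171, 173, 168, 173, 170, 158, 121, 124, 102, 75, 115, 118, 118, 110]
40
[73, 68, 82, 78, 74, 67, 100, 118, 120, 122, 119, 119, 117, 117, 114, 112, 107, 111]
[75, 66, 141, 178, 140, 114, 148, 140, 151, 87, 120, 121, 102, 77, 109, 117, 111, 112]
70
[72, 66, 75, 76, 73, 66, 86, 116, 121, 121, 120, 117, 109, 116, 114, 108, 113, 113]
[78, 62, 141, 63, 34, 32, 55, 34, 44, 64, 118, 119, 84, 75, 108, 110, 118, 117]
```

```bash
python3 - <<'E'
from h import *
b=cv2.imread('pics/side8.png');cv2.imwrite('pics/c8.png',cv2.resize(b[125:225,375:475],(600,600),interpolation=cv2.INTER_CUBIC))
E
```

```text
(no output)
```

View pics/c8.png

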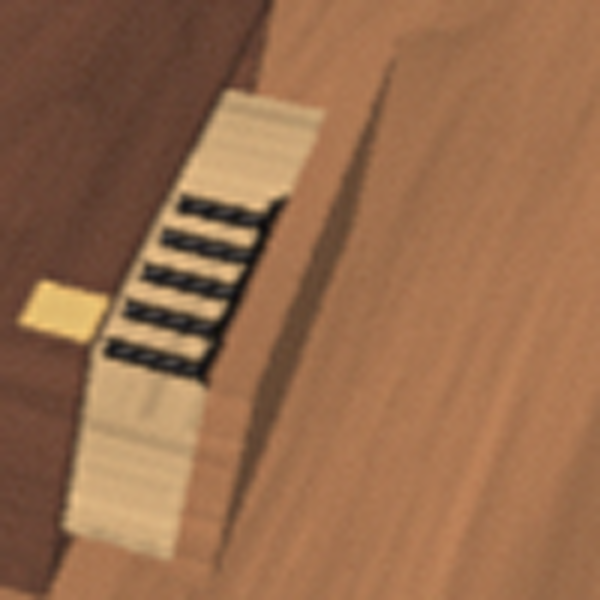

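The tray's front panel reaches about 50 mm out and has stopped. I withdraw straight up.

```bash
python3 -m crank '[[[0,0,-0.5,0,-1],[0,0,-1,0,-1],[0,0,-2,0,-1],[0,0,-3,0,-1],[0,0,-4,0,-1],[0,0,-5,0,-1],[0,0,-6.5,0,-1],[0,0,-8.5,0,-1],[0,0,-10.5,0,-1],[0,0,-12.1,0,-1],[0,0,-12.1,0,-1],[0,0,-12.1,0,-1]]]'
python3 - <<'E'
from h import *
st=manip.get_state();d=np.array([527.7,113.3,329])-st['eef_pos'];print(st['eef_pos'],st['force'],st['orientation'],Ro.from_quat(st['orientation']).inv().apply(d).round(1))
E
```

```text
t: 17.1
eef_pos: [611.5, -138.3, 328.0]
orientation: [0.707, 0.707, -0.0, -0.0]
force: [0.5, -0.4, -1.1]
opening: 19.6
finger_force: 29.9
[ 611.52464397 -138.28859736  327.96335097] [ 0.50310154 -0.36390313 -1.14794788] [ 7.07222679e-01  7.06990849e-01 -6.42866159e-05 -1.32674474e-04] [251.6 -83.9  -1. ]
```

```bash
python3 -m crank '[[[4,-1.3,0,0,-1],[8,-2.7,0,0,-1],[12,-4,0,0,-1],[16,-5.3,0,0,-1],[20,-6.7,0,0,-1],[23,-7.7,0,0,-1],[25.16,-8.4,0,0,-1],[25.16,-8.4,2,0,-1],[25.16,-8.4,5,0,-1],[25.16,-8.4,7.2,0,-1],[25.16,-8.4,7.2,0,-1],[25.16,-8.4,7.2,0,-1]]]'
python3 -m crank '[[[0,0,0.2,0,-1],[0,0,0.5,0,-1],[0,0,0.8,0,-1],[0,0,1.1,0,-1],[0,0,1.4,0,-1],[0,0,1.7,0,-1],[0,0,2,0,-1]]]'
```

```text
t: 18.3
eef_pos: [527.6, 113.3, 256.4]
orientation: [0.707, 0.707, -0.0, -0.0]
force: [0.4, 0.0, -0.0]
opening: 19.8
finger_force: 29.9
t: 19.0
eef_pos: [527.7, 113.3, 236.0]
orientation: [0.707, 0.707, -0.0, -0.0]
force: [-0.2, 0.0, -0.5]
opening: 19.7
finger_force: 29.9
```

```bash
python3 -m crank '[[[0,0,0.7,0,-1],[0,0,1.4,0,-1],[0,0,2.1,0,-1],[0,0,2.8,0,-1],[0,0,3.5,0,-1],[0,0,4.2,0,-1],[0,0,4.9,0,-1],[0,0,5.6,0,-1],[0,0,6.3,0,-1],[0,0,6.8,0,-1],[0,0,6.8,0,-1]]]'
python3 -m crank '[[[0,0,0.2,0,-1],[0,0,0.4,0,-1],[0,0,0.6,0,-1],[0,0,0.6,0,-1]]]'
```

```text
t: 20.1
eef_pos: [527.4, 113.3, 167.6]
orientation: [0.707, 0.707, -0.0, -0.0]
force: [-0.4, -0.3, -0.6]
opening: 19.9
finger_force: 29.9
t: 20.5
eef_pos: [527.6, 113.3, 162.1]
orientation: [0.707, 0.707, -0.0, -0.0]
force: [-0.2, -0.5, 0.6]
opening: 19.5
finger_force: 29.9
```

```bash
python3 -m crank '[[[0,0,0.2,0,-1],[0,0,0.4,0,-1],[0,0,0.6,0,-1],[0,0,0.8,0,-1],[0,0,0.8,0,-1]]]'
```

```text
t: 21.0
eef_pos: [527.5, 113.3, 154.0]
orientation: [0.707, 0.707, -0.0, -0.0]
force: [-0.0, 0.3, -1.4]
opening: 19.8
finger_force: 29.9
```

Now the last 5 mm, slowly.

```bash
python3 -m crank '[[[0,0,0.1,0,-1],[0,0,0.2,0,-1],[0,0,0.3,0,-1],[0,0,0.4,0,-1],[0,0,0.4,0,-1]]]'; python3 -m crank '[[[0,0,0.05,0,-1],[0,0,0.1,0,-1],[0,0,0.1,0,-1]]]'
```

```text
t: 21.5
eef_pos: [527.6, 113.3, 150.2]
orientation: [0.707, 0.707, -0.0, -0.0]
force: [0.6, -0.3, -0.1]
opening: 19.8
finger_force: 29.9
t: 21.8
eef_pos: [527.7, 113.3, 149.3]
orientation: [0.707, 0.707, 0.0, 0.0]
force: [0.1, -0.1, -0.6]
opening: 19.6
finger_force: 29.9
```

```bash
python3 -m crank '[[[0,0,0.05,0,-1],[0,0,0.1,0,-1],[0,0,0.1,0,-1]]]'
```

```text
t: 22.1
eef_pos: [527.9, 113.4, 149.2]
orientation: [0.707, 0.707, 0.0, 0.0]
force: [-0.7, 0.5, 7.2]
opening: 20.3
finger_force: 30.0
```

Seated, with the board carrying force at the original height. I relax, open and retreat.

```bash
python3 -m crank '[[[0,0,-0.1,0,-1],[0,0,-0.1,0,-1],[0,0,-0.1,0,-0.3],[0,0,-0.1,0,0],[0,0,-0.1,0,0.4],[0,0,-0.1,0,0.8],[0,0,-0.1,0,0.8],[0,0,-0.1,0,0.8],[0,0,-0.1,0,0.8],[0,0,-0.1,0,0.8],[0,0,-0.1,0,0.8]]]'
python3 -m crank '[[[0,0,-1,0,0.8],[0,0,-3,0,0.8],[0,0,-5,0,0.8],[0,0,-8,0,0.8],[0,0,-11,0,0.8],[0,0,-14,0,0.8],[0,0,-15,0,0.8],[0,0,-15,0,0.8],[0,0,-15,0,0.8]]]'
python3 - <<'E'
from h import *
for n,(x,y,w,h) in dict(scene=(340,145,150,125),side=(215,170,130,200)).items():
    im=snapshot(n);o=cv2.imread(f'pics/{n}0.png');d=cv2.absdiff(im,o).max(2)>35
    cv2.imwrite(f'pics/{n}9.png',im)
    print(n,'rack diff',d[y:y+h,x:x+w].sum(),np.argwhere(d[y:y+h,x:x+w]).mean(0)[::-1]+[x,y] if d[y:y+h,x:x+w].any() else '')
    # handle region best shift
    t={'scene':(374,152,22,44),'side':(288,188,26,52)}[n];T=o[t[1]:t[1]+t[3],t[0]:t[0]+t[2]]
    r=cv2.matchTemplate(im[t[1]-8:t[1]+t[3]+8,t[0]-8:t[0]+t[2]+8],T,cv2.TM_CCOEFF_NORMED);_,m,_,l=cv2.minMaxLoc(r);print(m,np.array(l)-8)
E
```

```text
t: 23.2
eef_pos: [527.7, 113.3, 149.3]
orientation: [0.707, 0.707, -0.0, -0.0]
force: [-0.1, -1.5, -0.5]
opening: 79.4
finger_force: 0.0
t: 24.1
eef_pos: [527.3, 113.3, 298.0]
orientation: [0.707, 0.707, -0.001, -0.001]
force: [-0.1, -0.6, 0.2]
opening: 79.3
finger_force: 0.0
scene rack diff 0 
0.9994205832481384 [0 0]
side rack diff 0 
0.9975481033325195 [0 0]
```

The rack and all three tools match the starting pictures in both views, and the handle shows zero shift.

```bash
python3 - <<'E'
from h import *
print((cv2.absdiff(cv2.imread('pics/side9.png'),cv2.imread('pics/side8.png'))[125:225,375:450].max(2)>30).sum())
print(manip.hand_in())
E
```

```text
0
the job is handed in; nothing more can be done
None
```

The catch was pressed with under 10 N in the readings I took, and held down until the tray was fully out. The pusher is back in its own rack hole, fully seated, and the job was handed in at about 24 s.

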